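# Roll the lift roller up onto its rest

### The arm

A 6-joint arm with a two-finger parallel gripper is mounted at the origin on the work surface. World frame = base frame: x ahead of the robot, y to its left, z up, the work surface at z = 0. Lengths are in m, angles in degrees, forces in N, time in s.
With the tool pointing down it reaches from about 0.2 to 0.875 m from the base axis. Payload 3.4 kg.
Tool frame: the origin (TCP) lies at the centre of the arm's flange, where the gripper is bolted on; the fingertips stand 199 mm ahead of it and the grasp point (between the pads) lies 180 mm ahead of it; z points along the fingers, y is the line along which they close (so a half turn about z gives the same grasp; the last joint's range is limited). The gripper opens to 94 mm and grips with 3 to 60 N. Pads are 16 mm wide; open, the fingers measure 119 mm over their backs; the gripper's body (75 mm by 177 mm) begins 78 mm behind the grasp point.
Start: joints at [57.41, 15.808, 86.224, -0, 77.962, -6.933], TCP at [0.249, 0.518, 0.405] pointing down, gripper open.
Joint ranges: [-165.64, 165.64], [-43.16, 119.46], [12.63, 154.43], [-67.54, 247.53], [6.08, 155.33], [-154.97, 154.97]. Speed limits (degrees/s): [147.25, 147.25, 180, 180, 180, 180].

### API

Orientations are given as a 3x3 rotation matrix whose columns are the frame's x, y, z axes.
In Python, from cell import robot gives the robot as it stands.
- The arm moves only by the tool arm_command, never from a script. Its argument "steps" is a list of rows, each an object of numbers: "fingers": the finger opening in m, from 0 to 0.094; "x", "y", "z": the shift along the tool's x, y, z in m; "twist": the turn about the tool's z in rad. In form: [{"fingers": .., "x": .., "y": .., "z": .., "twist": ..}, ...]. A call has 1 to 12 rows; each row shifts and turns the commanded pose from where the row before left it, along the tool's axes as they then stand; what a row does not reach is not made up. A row lasts 1/10 s, in which the tool goes at most 50 mm and 8.59 degrees, less where a joint would pass 70% of its speed; a pose out of reach is approached as far as the arm can. A call with a gripper value outside its range is refused whole. The fingers move at their own pace and stop on an object; the grip force is fixed at half the most. Time passes only in rows, so rows that do not move let the fingers close. It gives the time, the measured TCP pose, the force, the opening and the grip force at its end, in the units of the state.
- robot.get_obs(): the state, without advancing time (a new reading comes with each control period).
- robot.grab_frame(name): name is "side" or "top"; returns a dict with "image" (420x560x3 uint8, red, green, blue), "fx", "fy", "cx", "cy" (pixels), "dist_coeffs" ([k1, k2, p1, p2, k3] as OpenCV has them; the pictures are not rectified), "cam_to_world" (4x4, takes a point from camera to world coordinates). Camera axes: x right, y down, z forward; pixel columns grow to the right and rows downward; lengths in m; the calibration is good to about 2 mm. A picture is of the moment at which its call begins. There is no depth.
- robot.job_done(): hands the job in; it is judged then, once.
Trained networks look in a picture, given as the dict that the camera call returned (one of the last four; its "shot" number tells which), for a name from the list of things; names that differ only in an ending like _2 or _b are one class to them, and where a whole thing is asked for, a point or a joint stands for the part that bears it (a point fixed in the world has none). Each returns a list of dicts, best first, with "p" (0 to 1); they miss things now and then, are a little off and sometimes report something else, mostly with a low value. They report only what shows in the picture. A call takes as long as a camera call. They do not tell look-alikes from the thing itself.
- robot.masks_of(picture, thing): "region" (420x560 bool, what is visible of it) and "centre" ([row, column] in pixels, amid what is visible of it).
The state is a dict: "clock": time; "q": joint angles; "joint_velocities": joint speeds; "effort": joint torques, N m; "tool_pos": TCP position; "tcp_rot": TCP orientation; "force": force on the tool from outside, world axes, zero at the start; "torque": the same for the moment, N m; "finger_gap": opening from 0.0 (shut) to 1.0 (fully open); "finger_force": force on a finger pad.
Only numpy, scipy, OpenCV 4.12 (cv2) and the standard library are available. Lean on these libraries where they do the work, as an engineer would, in place of code of your own. Each camera call takes 0.05 s, during which the arm holds its last target. There are 200 camera calls.

### The job

Push the white nylon roller lying in the tray at the foot of the ramp up the ramp with your fingertips, slowly, pushing gently and without letting it roll back or run away from you, until it drops over the crest and sits against the end stop; do not ram it. Roll it, do not pick it up, then take your hand away. Leave the spare roller, the grease tin, the axle pin and the spanner where they are.

Things in the scene. Friction and masses are not known exactly. Their poses are not given: they have to be found in the camera images.
- roller: the roller to push: white nylon car-lift roller, a cylinder 66 mm in diameter, 90 mm long, a sealed ball bearing in each flat end (solid, no open bore), 0.4 to 0.8 kg, slippery (friction about 0.35). It lies across the tray at the foot of the ramp and rolls freely. Origin: its centre, 33 mm above what it lies on. y is the cylinder axis, nearly parallel to the rest's y; x and z turn as it rolls
- rest: fixed roller rest, 330 mm long, 126 wide (170 over bolt lugs): tray, ramp, seat, end stop. Origin on the bench under the middle; x points up the ramp, away from the robot, within 0.65 rad of its straight ahead; y left, z up. Lane 98 mm wide; 6 mm thick blue guides stand 12 mm above it. Along x: toe lip -149 to -143 mm, 10 high; level tray to -60, 6 above the bench; ramp to crest at +70, then seat
- rest_seat (a point): where the roller's centre is when seated: 98 mm along the rest's x, 53 mm above the bench, mid lane; axes as the rest's. From the crest the seat falls at 10 degrees to the end stop, rubber buffer faces at +131 mm along the rest's x, stop plate 74 mm high. Once over the crest the roller runs the last 30 mm down to the stop and stays by itself
- rest_slope (a point): mid lane at the foot of the ramp: -60 mm along the rest's x, 6 mm above the bench. Its x runs up the ramp's surface, z is the surface normal. The ramp rises at 8 degrees to the crest at +70 mm along the rest's x, 24 mm above the bench. The roller's centre is 33 mm along z while on the ramp, and 57 mm above the bench at the crest; let go on the ramp, it rolls back
- spare: bystander: a second roller of the same kind standing on its end on the bench beside the rest, 66 mm in diameter, 90 mm high, origin at the centre of its underside
- tin: bystander: grey grease tin, 76 mm in diameter, 65 mm high, on the bench beside the rest, origin at the centre of its underside
- pin: bystander: steel axle pin standing on its 36 mm wide head on the bench beside the rest, shank 20 mm in diameter, 112 mm high, origin at the centre of its underside
- spanner: bystander: steel spanner 190 mm long lying on the bench beside the rest, roughly along it, origin under its middle, x along it
Mind the look-alikes: they are no part of the job. Leave any purple look-alike of the roller alone.

How it is judged (in metres and radians):
On the way, in this order (a step that is already met when the one before it is completed fails the run):
1. the roller is being rolled up the ramp, half way or more (x of roller in the frame of rest above 0 m and z of roller in the frame of rest_slope between 0.025 and 0.038 m), for 0.1 s.
2. the roller is over the crest and against the end stop (x of roller in the frame of rest_seat between -0.005 and 0.005 m and y of roller in the frame of rest_seat between -0.008 and 0.008 m and z of roller in the frame of rest_seat between -0.005 and 0.005 m and angle between the y axis of roller and the y axis of rest, either way round below 0.12 rad), for 0.2 s.
At the end, for the whole second after the job is handed in: the roller lies still in the seat against the end stop: its centre within 5 mm of the seat point along the rest's x and z and within 8 mm across, its axis within 0.12 rad of square across the lane (all of step 2 and linear speed of roller below 0.02 m/s and angular speed of roller below 0.5 rad/s); the robot touches nothing.
It fails at once if the roller ran free (rolled back or was flung ahead faster than 0.2 m/s with no finger against it) on the ramp (x of roller in the frame of rest between -0.06 and 0.065 m and linear speed of roller above 0.2 m/s and contact force between roller and the fingers below 0.02 N and contact force between roller and the arm below 0.02 N).
It fails at once if the roller was lifted more than 12 mm off the tray and ramp (z of roller in the frame of rest above 0.051 m and z of roller in the frame of rest_slope above 0.045 m).
It fails at once if the spare roller, grease tin, axle pin or spanner was moved more than 15 mm (distance of any of spare, tin, pin, spanner from where it was at the start of the episode above 0.015 m).
It fails at once if the fingers pressed on the roller with more than 30 N (contact force between roller and the fingers above 30 N).
It also fails if it takes over 42 s, if anything falls off the work surface, if the arm or the gripper's body presses on something with over 40 N, if the wrist force passes 120 N, or if a joint passes its speed limit or range.

## Working session

There is one attempt and no reset: what is moved stays moved. The work goes in short steps, Python scripts to look and compute and a tool call to move; the robot and the scene stay as the last step left them, time stands still between calls to the robot, and variables do not carry over. Pictures are saved under pics/ and viewed, at most 10 in all, crops included, and the job is handed in when it is done.

Besides the shell and the picture viewer there is one more tool, called after "Request:" by a JSON object that holds its "fn" and its "kwargs", one argument or row to a line. arm_command: Moves the arm, as the interface text tells. Its arguments: {"type":"object","properties":{"steps":{"type":"array","items":{"type":"object","properties":{"fingers":{"type":"number"},"x":{"type":"number"},"y":{"type":"number"},"z":{"type":"number"},"twist":{"type":"number"}}}}},"required":["steps"]}

```bash
mkdir -p pics; ls
python3 - <<'E'
from cell import robot
import cv2,numpy as np
o=robot.get_obs();print(o['clock'],o['tool_pos'],o['tcp_rot'],o['finger_gap'])
ims=[]
for n in("top","side"):
    f=robot.grab_frame(n);ims.append(f['image'][:,:,::-1])
    print(n,f['fx'],f['fy'],f['cx'],f['cy'],f['dist_coeffs'],np.round(f['cam_to_world'],4).tolist())
    for t in("roller","rest","spare","tin","pin","spanner"):
        for m in robot.masks_of(f,t)[:3]:
            r=np.argwhere(m['region']);print(t,round(m['p'],2),np.round(m['centre']),r.min(0),r.max(0),len(r))
    cv2.imwrite(f'pics/{n}0.png',ims[-1])
E
```

```text
pics
0.0 [0.24885364 0.51813265 0.40382838] [[-9.01404874e-01  4.32976206e-01 -9.26303789e-04]
 [ 4.32977158e-01  9.01403634e-01 -1.50629664e-03]
 [ 1.82782997e-04 -1.75885152e-03 -9.99998437e-01]] 0.9995798970738414
top 429.7258673399022 429.7258673399022 271.8516832449514 216.04483704586514 [-0.1072941  0.         0.         0.         0.       ] [[-0.019, -0.9842, 0.1758, 0.3645], [-0.9998, 0.019, -0.0018, 0.018], [-0.0016, -0.1758, -0.9844, 1.0983], [0.0, 0.0, 0.0, 1.0]]
roller 0.97 [248. 290.] [236 271] [264 309] 967
roller 0.96 [296. 371.] [277 352] [318 384] 978
roller 0.7 [292. 219.] [273 208] [313 235] 1032
rest 0.73 [212. 293.] [153 255] [284 327] 5738
spare 0.77 [241. 360.] [229 344] [257 377] 762
tin 0.79 [188. 213.] [170 200] [202 229] 749
pin 0.58 [233. 211.] [224 204] [240 221] 199
spanner 0.86 [210. 395.] [177 385] [247 403] 649
spanner 0.47 [211. 293.] [156 256] [284 327] 5486
side 447.15004908550463 447.15004908550463 284.4824776559329 216.65501031094135 [0.02393462 0.         0.         0.         0.        ] [[0.9485, -0.2505, 0.1939, 0.4054], [-0.3165, -0.7237, 0.6133, -0.5209], [-0.0133, -0.6431, -0.7657, 0.7313], [0.0, 0.0, 0.0, 1.0]]
roller 0.88 [369. 192.] [347 158] [392 225] 2846
roller 0.86 [296. 429.] [265 400] [326 457] 2340
roller 0.76 [204. 169.] [187 145] [225 194] 1391
rest 0.88 [256. 296.] [202 195] [308 371] 9114
spare 0.56 [330. 272.] [301 248] [362 290] 2158
pin 0.8 [180. 236.] [153 230] [196 244] 394
spanner 0.61 [386. 344.] [357 287] [413 400] 1565
```

Run:
```python
import cv2
a=cv2.imread('pics/top0.png')[130:330,170:430];cv2.imwrite('pics/top0c.png',cv2.resize(a,None,fx=3,fy=3,interpolation=2))
```

```text
(no output)
```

View pics/top0c.png

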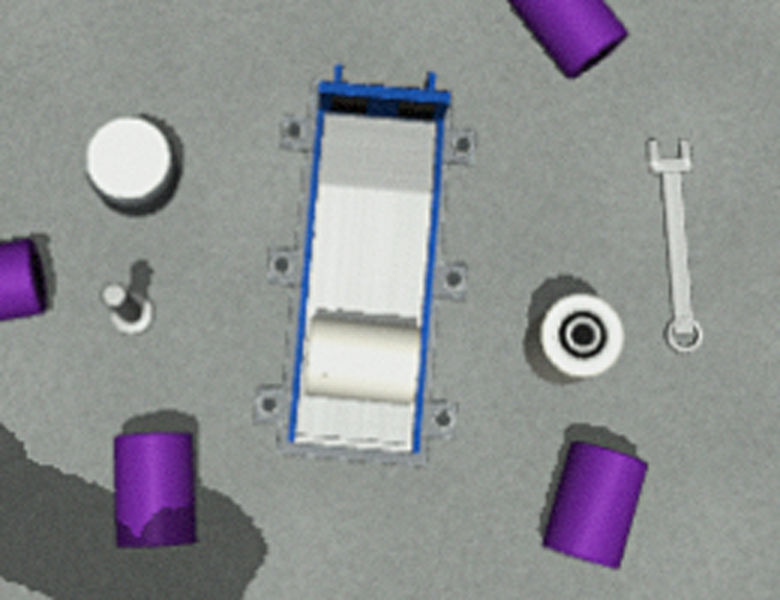

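View pics/side0.png

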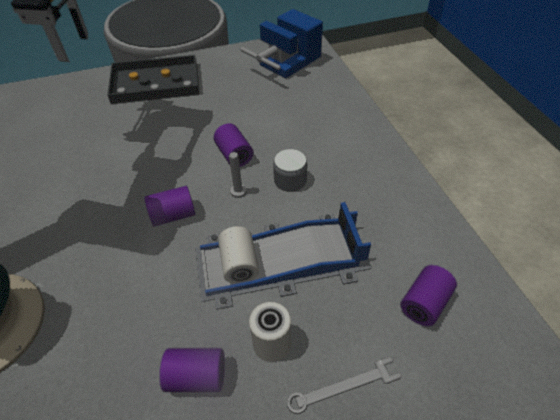

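The top crop shows the white roller at crop (362,358), i.e. full-frame pixel (291,249). The lane runs up the image from the toe at about crop (354,446) to the stop at (385,95). The spare is at (582,335), the tin at (130,158), the pin at (128,310) and the spanner at (680,245). All the purple cylinders are look-alikes. The side view agrees.

```bash
cat > h.py <<'E'
import cv2,numpy as np
from scipy.optimize import least_squares
def ray(f,uv,z):
    K=np.array([[f['fx'],0,f['cx']],[0,f['fy'],f['cy']],[0,0,1]])
    p=cv2.undistortPoints(np.array([[uv]],float),K,np.array(f['dist_coeffs'],float))[0,0]
    T=np.array(f['cam_to_world']);d=T[:3,:3]@[p[0],p[1],1];o=T[:3,3]
    return o+d*(z-o[2])/d[2]
E
python3 - <<'E'
from cell import robot
from h import *
f=robot.grab_frame("top")
c=lambda u,v:((u)/3+170-.33,(v)/3+130-.33)
P=[((317,185),.07,.049,.024),((434,192),.07,-.049,.024),((300,440),-.146,.049,.010),((413,450),-.146,-.049,.010),
((281,265),0,.0755,.006),((454,279),0,-.0755,.006)]
W=[ray(f,c(*p[0]),p[3])[:2] for p in P]
L=[ray(f,c(*p),.006)[:2] for p in((293,130),(462,145),(281,265),(454,279),(268,405),(443,418))]
print(np.round(W,4).tolist(),np.round(L,4).tolist())
R=lambda a:np.array([[np.cos(a),-np.sin(a)],[np.sin(a),np.cos(a)]])
g=lambda q:np.concatenate([R(q[2])@[p[1],p[2]]+q[:2]-w for p,w in zip(P,W)])
s=least_squares(g,[.4,0,0]);print(s.x,np.round(s.fun,4))
r=robot.masks_of(f,"roller")
for m in r:
    v=m['centre'][::-1]
    if abs(v[0]-290)<8:
        rg=m['region'].astype(np.uint8);print(cv2.minAreaRect(np.argwhere(rg)[:,::-1].astype(np.float32)))
        w=ray(f,v,.045)[:2];print('roller',w,R(s.x[2]).T@(w-s.x[:2]))
# side
f=robot.grab_frame("side")
for m in robot.masks_of(f,"roller"):
    if abs(m['centre'][1]-240)<15: 
        w=ray(f,m['centre'][::-1],.039)[:2];print('side',w,R(s.x[2]).T@(w-s.x[:2]))
for uv,z in(((333,281),.024),((305,229),.024)): print(R(s.x[2]).T@(ray(f,uv,z)[:2]-s.x[:2]))
E
```

```text
[[0.6205, 0.0059], [0.6125, -0.094], [0.4049, 0.0245], [0.3947, -0.07], [0.5548, 0.0381], [0.5397, -0.1103]] [[0.6748, 0.0258], [0.6585, -0.1221], [0.5548, 0.0381], [0.5397, -0.1103], [0.435, 0.051], [0.4211, -0.0965]]
[ 0.54641174 -0.03674906 -0.09703977] [ 0.0003 -0.0007 -0.0012  0.0017  0.0009  0.0017  0.0017 -0.0014 -0.0011
  0.0003 -0.0006 -0.0016]
((289.8658447265625, 249.2073211669922), (38.651039123535156, 26.72443199157715), 6.34019136428833)
roller [ 0.46447058 -0.02824235] [-0.08237984  0.00052761]
side [0.53652119 0.28091507] [-0.04062172  0.31521135]
side [ 0.46451246 -0.02525001] [-0.08262808  0.00350992]
[ 0.08225996 -0.08579532]
[0.06297538 0.04429843]
```

Request:
{"fn": "arm_command", "kwargs": {
  "steps": [
    {"fingers":0.05,"twist":-0.117},
    {"fingers":0.05,"twist":-0.117},
    {"fingers":0.05,"twist":-0.117},
    {"fingers":0.05}
  ]
}}

```text
schema error: expected keys fingers, x, y, z, twist
```

Request:
{"fn": "arm_command", "kwargs": {
  "steps": [
    {"fingers":0.05,"x":-0.0175,"y":-0.0436},
    {"fingers":0.05,"x":-0.0175,"y":-0.0436},
    {"fingers":0.05,"x":-0.0175,"y":-0.0436},
    {"fingers":0.05,"x":-0.0175,"y":-0.0436},
    {"fingers":0.05,"x":-0.0175,"y":-0.0436},
    {"fingers":0.05,"x":-0.0175,"y":-0.0436},
    {"fingers":0.05,"x":-0.0175,"y":-0.0436},
    {"fingers":0.05,"x":-0.0175,"y":-0.0436},
    {"fingers":0.05,"x":-0.0175,"y":-0.0436},
    {"fingers":0.05,"x":-0.0175,"y":-0.0436},
    {"fingers":0.05,"x":-0.0175,"y":-0.0436},
    {"fingers":0.05,"x":-0.0175,"y":-0.0436}
  ]
}}

```text
schema error: expected keys fingers, x, y, z, twist
```

Request:
{"fn": "arm_command", "kwargs": {
  "steps": [
    {"fingers":0.05},
    {"fingers":0.05},
    {"fingers":0.05}
  ]
}}

```text
schema error: expected keys fingers, x, y, z, twist
```

All keys are required.

Request:
{"fn": "arm_command", "kwargs": {
  "steps": [
    {"fingers":0.05,"x":0,"y":0,"z":0,"twist":-0.117},
    {"fingers":0.05,"x":0,"y":0,"z":0,"twist":-0.117},
    {"fingers":0.05,"x":0,"y":0,"z":0,"twist":-0.117},
    {"fingers":0.05,"x":0,"y":0,"z":0,"twist":0}
  ]
}}

```text
clock: 1.3
tool_pos: [0.249, 0.5183, 0.4047]
tcp_rot: [[-0.995, 0.097, 0.0], [0.097, 0.995, 0.0], [-0.0, 0.0, -1.0]]
force: [-0.4, -0.1, -0.5]
finger_gap: 0.693
finger_force: 0.0
```

Request:
{"fn": "arm_command", "kwargs": {
  "steps": [
    {"fingers":0.05,"x":-0.0175,"y":-0.0436,"z":0,"twist":0},
    {"fingers":0.05,"x":-0.0175,"y":-0.0436,"z":0,"twist":0},
    {"fingers":0.05,"x":-0.0175,"y":-0.0436,"z":0,"twist":0},
    {"fingers":0.05,"x":-0.0175,"y":-0.0436,"z":0,"twist":0},
    {"fingers":0.05,"x":-0.0175,"y":-0.0436,"z":0,"twist":0},
    {"fingers":0.05,"x":-0.0175,"y":-0.0436,"z":0,"twist":0},
    {"fingers":0.05,"x":-0.0175,"y":-0.0436,"z":0,"twist":0},
    {"fingers":0.05,"x":-0.0175,"y":-0.0436,"z":0,"twist":0},
    {"fingers":0.05,"x":-0.0175,"y":-0.0436,"z":0,"twist":0},
    {"fingers":0.05,"x":-0.0175,"y":-0.0436,"z":0,"twist":0},
    {"fingers":0.05,"x":-0.0175,"y":-0.0436,"z":0,"twist":0},
    {"fingers":0.05,"x":-0.0175,"y":-0.0436,"z":0,"twist":0}
  ]
}}

```text
clock: 2.5
tool_pos: [0.4074, -0.0247, 0.4051]
tcp_rot: [[-0.995, 0.1, 0.001], [0.1, 0.995, 0.0], [-0.001, 0.0, -1.0]]
force: [0.5, -0.1, 0.1]
finger_gap: 0.533
finger_force: 0.0
```

Request:
{"fn": "arm_command", "kwargs": {
  "steps": [
    {"fingers":0.05,"x":0,"y":0,"z":0,"twist":0},
    {"fingers":0.05,"x":0,"y":0,"z":0,"twist":0},
    {"fingers":0.05,"x":0,"y":0,"z":0,"twist":0}
  ]
}}

```text
clock: 2.8
tool_pos: [0.407, -0.022, 0.4045]
tcp_rot: [[-0.995, 0.097, -0.001], [0.097, 0.995, 0.001], [0.001, 0.001, -1.0]]
force: [0.6, 0.1, -0.7]
finger_gap: 0.534
finger_force: 0.0
```

Request:
{"fn": "arm_command", "kwargs": {
  "steps": [
    {"fingers":0.05,"x":0,"y":0,"z":0.025,"twist":0},
    {"fingers":0.05,"x":0,"y":0,"z":0.025,"twist":0},
    {"fingers":0.05,"x":0,"y":0,"z":0.025,"twist":0},
    {"fingers":0.05,"x":0,"y":0,"z":0.025,"twist":0},
    {"fingers":0.05,"x":0,"y":0,"z":0.025,"twist":0},
    {"fingers":0.05,"x":0,"y":0,"z":0.025,"twist":0},
    {"fingers":0.05,"x":0,"y":0,"z":0.015,"twist":0},
    {"fingers":0.05,"x":0,"y":0,"z":0.009,"twist":0},
    {"fingers":0.05,"x":0,"y":0,"z":0,"twist":0},
    {"fingers":0.05,"x":0,"y":0,"z":0,"twist":0}
  ]
}}

```text
clock: 3.8
tool_pos: [0.4077, -0.0221, 0.2312]
tcp_rot: [[-0.995, 0.095, 0.001], [0.095, 0.995, -0.0], [-0.001, 0.0, -1.0]]
force: [-0.4, -0.7, 0.5]
finger_gap: 0.535
finger_force: 0.0
```

Run:
```python
from cell import robot
import cv2
f=robot.grab_frame("side");a=f['image'][130:330,130:390,::-1]
cv2.imwrite('pics/side1.png',cv2.resize(a,None,fx=3,fy=3,interpolation=2))
```

```text
(no output)
```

View pics/side1.png

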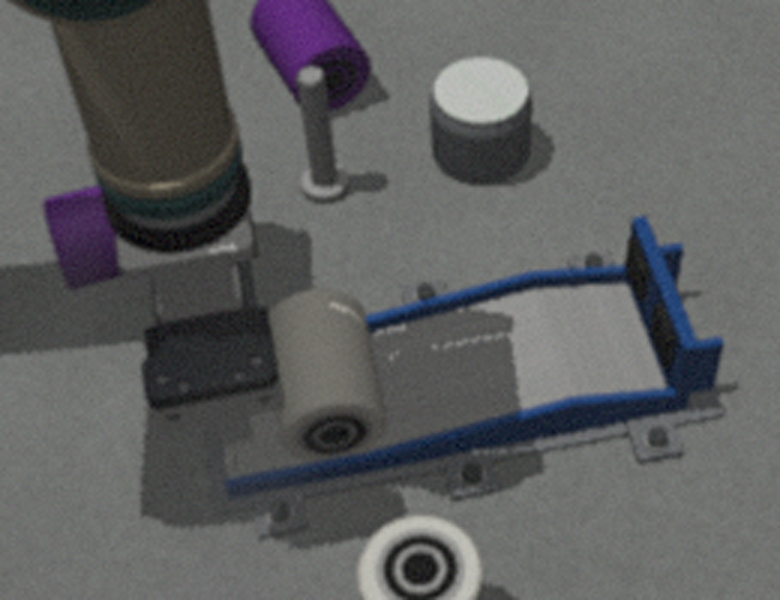

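The side crop shows the gripper behind the roller, which is at crop (328,370). The lane is clear up to the stop at (675,300). Next I start the slow push.

Request:
{"fn": "arm_command", "kwargs": {
  "steps": [
    {"fingers":0.05,"x":-0.003,"y":0,"z":0,"twist":0},
    {"fingers":0.05,"x":-0.003,"y":0,"z":0,"twist":0},
    {"fingers":0.05,"x":-0.003,"y":0,"z":0,"twist":0},
    {"fingers":0.05,"x":-0.003,"y":0,"z":0,"twist":0},
    {"fingers":0.05,"x":-0.003,"y":0,"z":0,"twist":0},
    {"fingers":0.05,"x":-0.003,"y":0,"z":0,"twist":0},
    {"fingers":0.05,"x":-0.003,"y":0,"z":0,"twist":0},
    {"fingers":0.05,"x":-0.003,"y":0,"z":0,"twist":0},
    {"fingers":0.05,"x":-0.003,"y":0,"z":0,"twist":0},
    {"fingers":0.05,"x":-0.003,"y":0,"z":0,"twist":0},
    {"fingers":0.05,"x":-0.003,"y":0,"z":0,"twist":0},
    {"fingers":0.05,"x":-0.003,"y":0,"z":0,"twist":0}
  ]
}}

```text
clock: 5.05
tool_pos: [0.4428, -0.0261, 0.2305]
tcp_rot: [[-0.995, 0.097, -0.002], [0.097, 0.995, 0.001], [0.002, 0.0, -1.0]]
force: [-2.8, 0.1, 1.1]
finger_gap: 0.531
finger_force: 1.4
```

Request:
{"fn": "arm_command", "kwargs": {
  "steps": [
    {"fingers":0.05,"x":-0.003,"y":0,"z":0,"twist":0},
    {"fingers":0.05,"x":-0.003,"y":0,"z":0,"twist":0},
    {"fingers":0.05,"x":-0.003,"y":0,"z":0,"twist":0},
    {"fingers":0.05,"x":-0.003,"y":0,"z":0,"twist":0},
    {"fingers":0.05,"x":-0.003,"y":0,"z":0,"twist":0},
    {"fingers":0.05,"x":-0.003,"y":0,"z":0,"twist":0},
    {"fingers":0.05,"x":-0.003,"y":0,"z":0,"twist":0},
    {"fingers":0.05,"x":-0.003,"y":0,"z":0,"twist":0}
  ]
}}

```text
clock: 5.85
tool_pos: [0.4674, -0.0285, 0.2306]
tcp_rot: [[-0.995, 0.097, -0.0], [0.097, 0.995, 0.0], [0.0, 0.0, -1.0]]
force: [-3.8, 0.2, 1.4]
finger_gap: 0.53
finger_force: 1.6
```

Run:
```python
from cell import robot
import cv2
f=robot.grab_frame("side");a=f['image'][130:330,130:390,::-1]
cv2.imwrite('pics/side2.png',cv2.resize(a,None,fx=3,fy=3,interpolation=2))
```

```text
(no output)
```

View pics/side2.png

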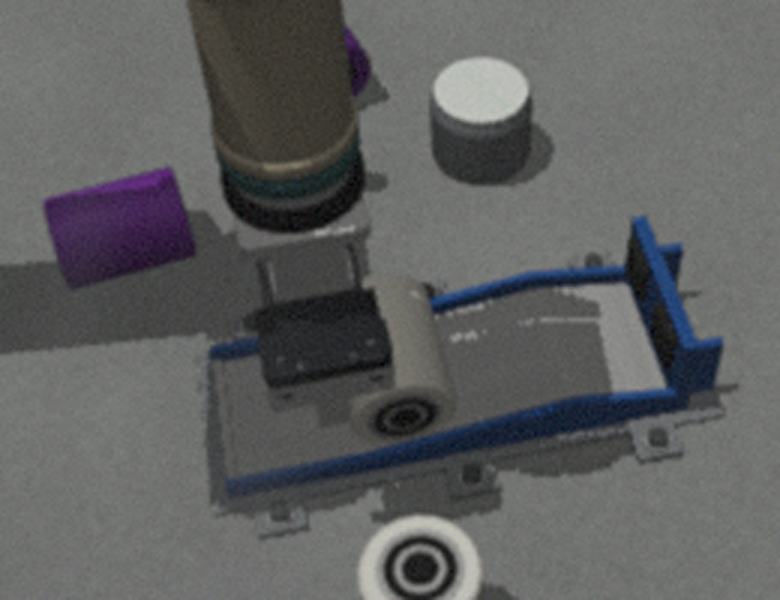

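The roller, now at crop (403,350), is on the ramp with about 4 N on the fingers. It is square to the lane, so I continue.

Request:
{"fn": "arm_command", "kwargs": {
  "steps": [
    {"fingers":0.05,"x":-0.0035,"y":0,"z":0,"twist":0},
    {"fingers":0.05,"x":-0.0035,"y":0,"z":0,"twist":0},
    {"fingers":0.05,"x":-0.0035,"y":0,"z":0,"twist":0},
    {"fingers":0.05,"x":-0.0035,"y":0,"z":0,"twist":0},
    {"fingers":0.05,"x":-0.0035,"y":0,"z":0,"twist":0},
    {"fingers":0.05,"x":-0.0035,"y":0,"z":0,"twist":0},
    {"fingers":0.05,"x":-0.0035,"y":0,"z":0,"twist":0},
    {"fingers":0.05,"x":-0.0035,"y":0,"z":0,"twist":0},
    {"fingers":0.05,"x":-0.0035,"y":0,"z":0,"twist":0},
    {"fingers":0.05,"x":-0.0035,"y":0,"z":0,"twist":0},
    {"fingers":0.05,"x":-0.0035,"y":0,"z":0,"twist":0},
    {"fingers":0.05,"x":-0.0035,"y":0,"z":0,"twist":0}
  ]
}}

```text
clock: 7.1
tool_pos: [0.5092, -0.0326, 0.2307]
tcp_rot: [[-0.995, 0.097, 0.0], [0.097, 0.995, 0.0], [-0.0, 0.0, -1.0]]
force: [-3.5, 1.0, 1.4]
finger_gap: 0.533
finger_force: 1.6
```

Request:
{"fn": "arm_command", "kwargs": {
  "steps": [
    {"fingers":0.05,"x":-0.0035,"y":0,"z":0,"twist":0},
    {"fingers":0.05,"x":-0.0035,"y":0,"z":0,"twist":0},
    {"fingers":0.05,"x":-0.0035,"y":0,"z":0,"twist":0},
    {"fingers":0.05,"x":-0.0035,"y":0,"z":0,"twist":0},
    {"fingers":0.05,"x":-0.0035,"y":0,"z":0,"twist":0},
    {"fingers":0.05,"x":-0.0035,"y":0,"z":0,"twist":0},
    {"fingers":0.05,"x":-0.0035,"y":0,"z":0,"twist":0},
    {"fingers":0.05,"x":-0.0035,"y":0,"z":0,"twist":0},
    {"fingers":0.05,"x":-0.0035,"y":0,"z":0,"twist":0},
    {"fingers":0.05,"x":-0.0035,"y":0,"z":0,"twist":0}
  ]
}}

```text
clock: 8.1
tool_pos: [0.5441, -0.036, 0.2307]
tcp_rot: [[-0.995, 0.097, 0.0], [0.097, 0.995, 0.0], [-0.0, 0.0, -1.0]]
force: [-3.4, 1.0, 2.0]
finger_gap: 0.532
finger_force: 1.6
```

Run:
```python
from cell import robot
import cv2
f=robot.grab_frame("side");a=f['image'][130:330,130:390,::-1]
cv2.imwrite('pics/side3.png',cv2.resize(a,None,fx=3,fy=3,interpolation=2))
```

```text
(no output)
```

View pics/side3.png

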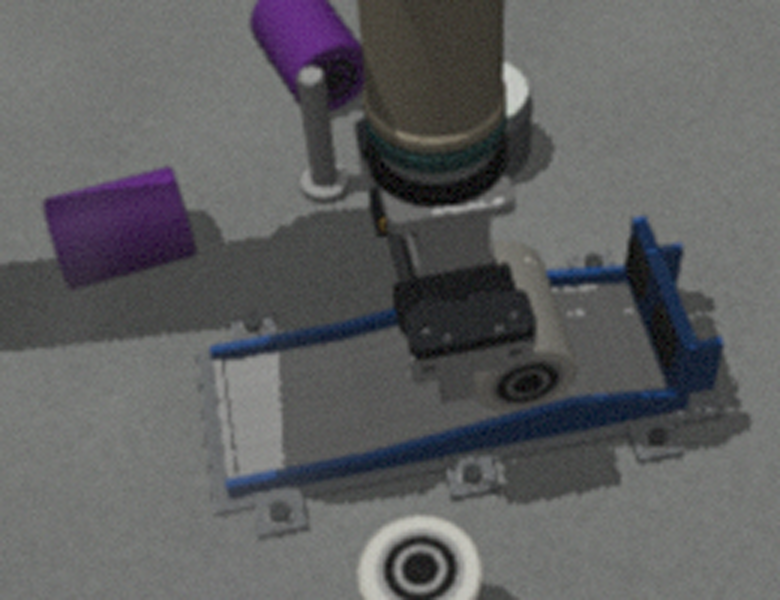

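The roller, at crop (530,320), is high on the ramp and square. About 35 mm remain to the crest.

Request:
{"fn": "arm_command", "kwargs": {
  "steps": [
    {"fingers":0.05,"x":-0.003,"y":0,"z":0,"twist":0},
    {"fingers":0.05,"x":-0.003,"y":0,"z":0,"twist":0},
    {"fingers":0.05,"x":-0.003,"y":0,"z":0,"twist":0},
    {"fingers":0.05,"x":-0.003,"y":0,"z":0,"twist":0},
    {"fingers":0.05,"x":-0.003,"y":0,"z":0,"twist":0},
    {"fingers":0.05,"x":-0.003,"y":0,"z":0,"twist":0},
    {"fingers":0.05,"x":-0.003,"y":0,"z":0,"twist":0},
    {"fingers":0.05,"x":-0.003,"y":0,"z":0,"twist":0},
    {"fingers":0.05,"x":-0.003,"y":0,"z":0,"twist":0},
    {"fingers":0.05,"x":-0.003,"y":0,"z":0,"twist":0}
  ]
}}

```text
clock: 9.15
tool_pos: [0.5749, -0.039, 0.2309]
tcp_rot: [[-0.995, 0.097, 0.003], [0.097, 0.995, -0.0], [-0.003, -0.0, -1.0]]
force: [0.2, 0.0, 0.2]
finger_gap: 0.531
finger_force: 0.0
```

Request:
{"fn": "arm_command", "kwargs": {
  "steps": [
    {"fingers":0.05,"x":-0.002,"y":0,"z":0,"twist":0},
    {"fingers":0.05,"x":-0.002,"y":0,"z":0,"twist":0},
    {"fingers":0.05,"x":-0.002,"y":0,"z":0,"twist":0},
    {"fingers":0.05,"x":-0.001,"y":0,"z":0,"twist":0}
  ]
}}

```text
clock: 9.55
tool_pos: [0.581, -0.0396, 0.2307]
tcp_rot: [[-0.995, 0.097, 0.001], [0.097, 0.995, -0.0], [-0.001, 0.0, -1.0]]
force: [0.4, 1.1, -0.5]
finger_gap: 0.53
finger_force: 0.0
```

Request:
{"fn": "arm_command", "kwargs": {
  "steps": [
    {"fingers":0.05,"x":0,"y":0,"z":0,"twist":0},
    {"fingers":0.05,"x":0,"y":0,"z":0,"twist":0},
    {"fingers":0.05,"x":0,"y":0,"z":0,"twist":0}
  ]
}}

```text
clock: 9.85
tool_pos: [0.5805, -0.0395, 0.2307]
tcp_rot: [[-0.995, 0.097, -0.0], [0.097, 0.995, 0.0], [0.0, 0.0, -1.0]]
force: [-1.2, -0.4, -0.3]
finger_gap: 0.53
finger_force: 0.0
```

Run:
```python
from cell import robot
import cv2
f=robot.grab_frame("side");a=f['image'][130:330,130:390,::-1]
cv2.imwrite('pics/side4.png',cv2.resize(a,None,fx=3,fy=3,interpolation=2))
```

```text
(no output)
```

View pics/side4.png

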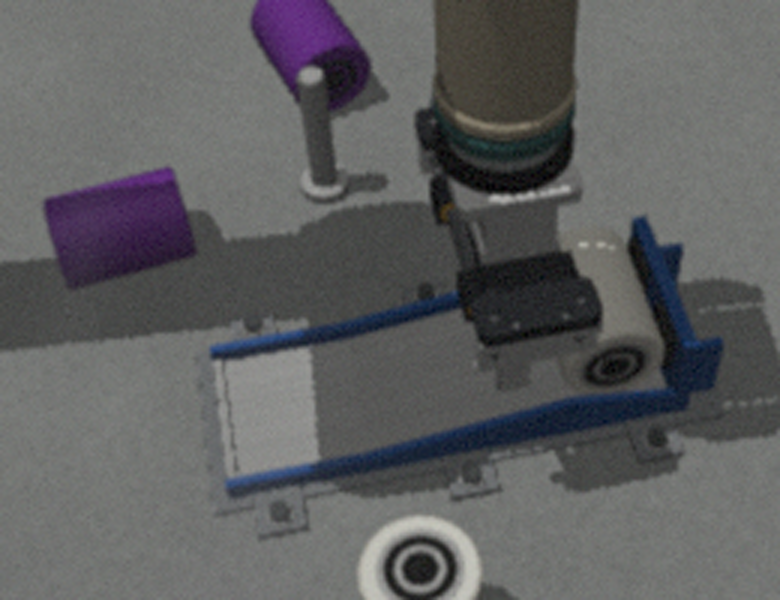

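The roller, at crop (615,310), has dropped over the crest and sits against the stop. The fingers are clear of it with zero force, so I back off and go up.

Request:
{"fn": "arm_command", "kwargs": {
  "steps": [
    {"fingers":0.05,"x":0.01,"y":0,"z":0,"twist":0},
    {"fingers":0.05,"x":0.02,"y":0,"z":-0.01,"twist":0},
    {"fingers":0.05,"x":0.02,"y":0,"z":-0.02,"twist":0},
    {"fingers":0.05,"x":0.03,"y":0,"z":-0.03,"twist":0},
    {"fingers":0.05,"x":0.03,"y":0,"z":-0.03,"twist":0},
    {"fingers":0.05,"x":0.03,"y":0,"z":-0.03,"twist":0},
    {"fingers":0.05,"x":0.03,"y":0,"z":-0.03,"twist":0},
    {"fingers":0.05,"x":0.02,"y":0,"z":-0.01,"twist":0},
    {"fingers":0.05,"x":0,"y":0,"z":0,"twist":0},
    {"fingers":0.05,"x":0,"y":0,"z":0,"twist":0},
    {"fingers":0.05,"x":0,"y":0,"z":0,"twist":0}
  ]
}}

```text
clock: 11.0
tool_pos: [0.392, -0.0213, 0.3898]
tcp_rot: [[-0.995, 0.097, -0.001], [0.097, 0.995, 0.0], [0.001, 0.0, -1.0]]
force: [0.4, 0.2, -0.2]
finger_gap: 0.53
finger_force: 0.0
```

Run:
```python
from cell import robot
from h import *
f=robot.grab_frame("side");a=f['image'][130:330,130:390,::-1]
cv2.imwrite('pics/side5.png',cv2.resize(a,None,fx=3,fy=3,interpolation=2))
a=-.097;R=np.array([[np.cos(a),-np.sin(a)],[np.sin(a),np.cos(a)]])
for m in robot.masks_of(f,"roller"):
    w=R.T@(ray(f,m['centre'][::-1],.053)[:2]-[.5464,-.0367])
    if abs(w[1])<.04:print(m['p'],w)
```

```text
0.92 [0.09390948 0.00408931]
```

View pics/side5.png

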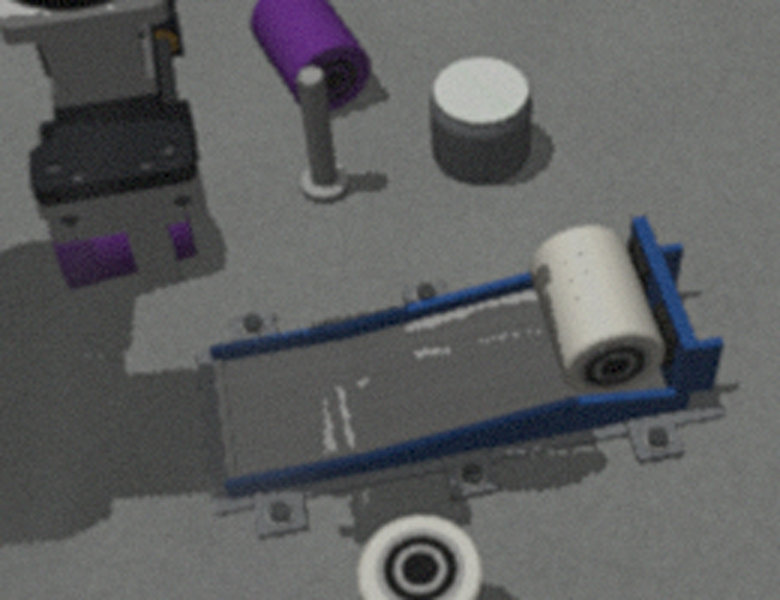

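The roller sits at crop (600,305), square against the stop, and the hand is clear.

```bash
python3 -c "
from cell import robot
print(robot.job_done())"
```

```text
the job is handed in; nothing more can be done
None
```

I rolled the white roller gently up the ramp and over the crest; it now sits square against the end stop, the hand is withdrawn, and the job was handed in at about 11 s. The hand-in gave no verdict.

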